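# Spin down the loose wing nut of an angle stop

## Robot

A 7-joint arm with a two-finger parallel gripper is mounted at the origin on the work surface; the furniture and walls round the work are solid. World frame = base frame: x ahead of the robot, y to its left, z up, the work surface at z = 0. Lengths are in m, angles in rad, forces in N, time in s.
With the tool pointing down it reaches from about 0.425 to 0.875 m from the base axis. Payload 4.7 kg.
Tool frame: the origin (TCP) lies at the very end of the fingers, on their centre line; the grasp point (between the pads) lies 19 mm behind it (hold_point_z is the distance from the TCP to the grasp point, in m); z points along the fingers, y is the direction in which the jaws open and shut (so a half turn about z gives the same grasp; the last joint's range is limited). The gripper opens to 85 mm and grips with 20 to 120 N. Pads are 22 mm wide; open, the fingers measure 114 mm over their backs; the gripper's body (76 mm by 85 mm) begins 54 mm behind the grasp point. The pads swing forward as they close: fully open they stand 13 mm farther back than shut.
Start: joints at [1.331, 0.321, -0.07, 1.45, 0.023, 1.371, -0.057], TCP at [0.163, -0.629, 0.192] pointing down, gripper open.
Joint ranges: [-2.86, 2.86], [-0.3, 2.09], [-1.38, 1.24], [0.06, 2.45], [-1.56, 4.7], [0.09, 2.05], [-2.69, 2.69]. Speed limits (rad/s): [2.57, 2.57, 3.14, 3.14, 3.14, 3.14, 3.14].

## Interface

Orientations are given as [roll, pitch, yaw] about the fixed x, y, z axes, in that order (R = Rz(yaw) Ry(pitch) Rx(roll)).
In Python, from bench import move_to, move_linear, move_joints, gripper_to, hold, ik, camera, MotionError, sign_off, get_time_s, get_q, get_joint_vel, get_joint_efforts, get_position, get_tool_rot, get_ft_force, get_torque, get_width, hold_point_z gives the robot as it stands. Calls block until the motion is done:
- move_to(position, orientation): joint-space move of the TCP to a pose.
- move_linear(position, velocity=0.15, ori=None): straight line of the TCP; ori=None keeps the orientation; velocity is the mean speed in m/s.
- move_joints(angles): joint-space move.
- gripper_to(opening, strength=None): finger opening in m; strength is the grip in N (None keeps the last); returns when the fingers have stopped.
- hold(seconds).
- ik(position, orientation): joint angles nearest the present ones, or None.
- camera(name): name is "scene" or "top" or "wrist"; returns a dict with "color" (480x640x3 uint8, red, green, blue), "fx", "fy", "cx", "cy" (pixels), "R" (3x3) and "t" (3): a world point X has camera coordinates R X + t. Camera axes: x right, y down, z forward; pixel columns grow to the right and rows downward; lengths in m; the calibration is good to about 2 mm. The wrist camera is an equidistant fisheye: a pixel r from the principal point sees the ray r / f radians off the axis. A picture is of the moment at which its call begins. There is no depth.
A pose or a line that the arm cannot do raises MotionError and nothing moves.
- sign_off(): hands the job in, once; it reports no verdict.
Readings, each from a call of its own:
- get_time_s(): time.
- get_q(): joint angles.
- get_joint_vel(): joint speeds.
- get_joint_efforts(): joint torques, N m.
- get_position(): TCP position.
- get_tool_rot(): TCP orientation.
- get_ft_force(): force on the tool from outside, world axes, zero at the start.
- get_torque(): the same for the moment, N m.
- get_width(): finger opening in m.
Only numpy, scipy, OpenCV 4.12 (cv2) and the standard library are available. Lean on these libraries where they do the work, as an engineer would, in place of code of your own. Each camera call takes 0.05 s, during which the arm holds its last target. There are 200 camera calls.

## Task

One of the two angle stops on the table has its wing nut backed off, standing clear above its washer; the other one's nut is already tight. With the fingertips, push the loose nut's wings round clockwise (seen from above), stroke after stroke, until the nut is fully home on its washer. Do not grip the nut, leave the tight nut and all the loose things lying about as they are, and finish with the hand clear.

Things in the scene. Friction and masses are not known exactly. Their poses are not given: they have to be found in the camera images.
- loose_stop: The stop whose nut is loose: fixed dark steel angle on a grey base plate, plate x -52..+58, y -45..+45 mm. Origin: on the table on the axis of stud and nut, z up. Foot top z 14, washer 30 across with top z 16, stud 10 across up to z 50 mm.
- tight_stop: The stop whose nut is tight, to be left alone, same shape: fixed dark steel angle on a grey base plate, plate x -52..+58, y -45..+45 mm. Origin: on the table on the axis of stud and nut, z up. Foot top z 14, washer 30 across with top z 16, stud 10 across up to z 50 mm.
- loose_nut (a joint): Loose nut, 5.5 to 10 at the start. rad, 0 = fully home on the washer (solid end stop); grows counter-clockwise seen from above as it is backed off (up to 13); clockwise tightens. Wing line (nut's x) is at 2.094 + this value, counter-clockwise from the stop's x axis. Friction 0.04 N m, no spring: stays where left.
- tight_nut (a joint): Tight nut, 0 at the start. rad, 0 = fully home on the washer (solid end stop); grows counter-clockwise seen from above as it is backed off (up to 13); clockwise tightens. Wing line (nut's x) is at 2.094 + this value, counter-clockwise from the stop's x axis. Friction 0.04 N m, no spring: stays where left.
- loose_axis (a point): Loose nut's axis at its underside (16 mm above the table when home, 6 mm more per turn backed off); turns with the nut. Steel wing nut, two opposite wings along its x axis, 7 mm thick, reaching 36 mm from the axis, from 6 to 28 mm above the underside; hub 25 mm across narrowing to 17, 16 mm high.
- loose_leg (a point): Middle of the top edge of the loose stop's upright leg, 62 mm wide, 66 mm above the table, on the stop's +x side: inner face 38 mm, back 52 mm from the nut's axis. It leaves no room for a finger between nut and leg; the other three sides of the nut are open. The tight stop has the same leg.
- loose_push: The faces of the loose nut's wings that are pushed to tighten it: the +y face of the wing on its +x side and the -y face of the wing on its -x side, with the adjoining hub quarters. Origin and axes as point loose_axis.
- loose_lead: The opposite faces of the loose nut's wings, with the adjoining hub quarters; force on these and the pushed faces at once is a grip. Origin and axes as point loose_axis.
- cartridge: Loose cream filter cartridge with a black ring, 45 mm across, 72 mm tall, standing; origin centre of its underside. Bystander.
- cap: Loose blue moulded ring-shaped cap, 64 mm across, 28 mm tall; origin centre of its underside. Bystander.
- pick: Loose hooked pick with a dark blue handle, 157 x 14 x 20 mm, lying; origin centre of its underside. Bystander.
- driver: Loose screwdriver with a red handle, 215 x 30 x 31 mm, lying; origin centre of its underside. Bystander.

How it is judged:
At the end, for the whole second after the job is handed in: The loose nut is fully home (within 0.15 rad, about 9 degrees, of its end stop) and still; the tight nut is still home within 0.15 rad (value of joint each of loose_nut, tight_nut below 0.15 rad and velocity of joint loose_nut between -0.1 and 0.1 rad/s); the robot touches nothing.
It fails at once if the loose nut is gripped (fingers press more than 4 N on the pushed and on the opposite faces at once) (contact force between the fingers and loose_push above 4 N and contact force between the fingers and loose_lead above 4 N).
It fails at once if the tight nut is turned by more than 0.3 rad (value of joint tight_nut above 0.3 rad).
It fails at once if a loose thing lying about is moved more than 20 mm (distance of any of cartridge, cap, pick, driver from where it was at the start of the episode above 0.02 m).
It also fails if it takes over 69 s, if anything falls off the work surface, if the arm or the gripper's body presses on something with over 40 N, if the wrist force passes 120 N, or if a joint passes its speed limit or range.

## Working session

There is one attempt and no reset: what is moved stays moved. The work goes in short steps, each a Python script; the robot and the scene stay as the last script left them, time stands still between calls to the robot, and variables do not carry over. Pictures are saved under pics/ and viewed, about 8 in all and at most 12, crops included, and the job is handed in when it is done.

```bash
ls; mkdir -p pics; python3 - <<'E'
from bench import *
import cv2,numpy as np
for n in("scene","top"):
    c=camera(n); cv2.imwrite(f"pics/{n}0.png",c["color"][:,:,::-1])
    print(n,c["fx"],c["fy"],c["cx"],c["cy"],np.round(c["R"],3).tolist(),np.round(c["t"],3))
print(get_time_s(),get_position(),get_tool_rot(),get_width(),hold_point_z)
E
```

```text
pics
scene 463.86609735346656 463.86609735346656 322.1104262746671 241.69618064261797 [[-0.764, -0.646, 0.001], [-0.433, 0.511, -0.742], [0.479, -0.567, -0.67]] [0.291 0.388 0.537]
top 530.4337237889539 530.4337237889539 313.16087147493585 243.14988253513215 [[-0.025, -1.0, 0.0], [-0.976, 0.024, -0.215], [0.215, -0.006, -0.977]] [-0.169  0.563  0.856]
0.1 [ 0.16299981 -0.62863228  0.19070662] [-3.13980696e+00  9.06531220e-05  2.53790027e-01] 0.0851100948434516 0.0187
```

View pics/scene0.png

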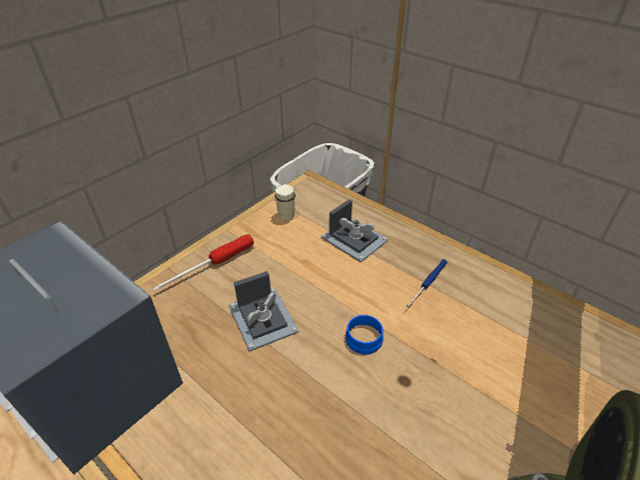

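View pics/top0.png

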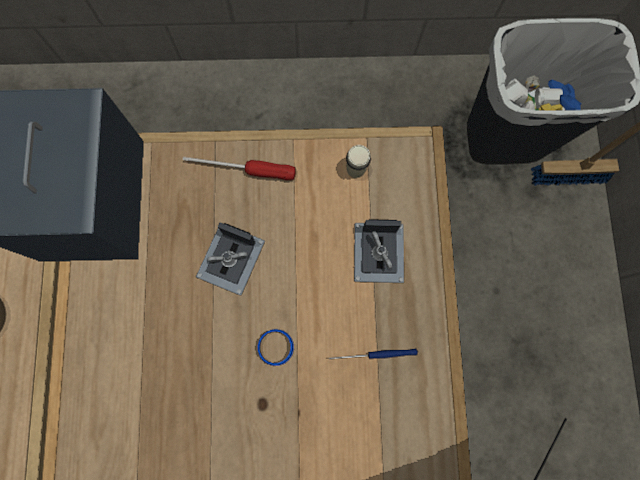

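```bash
python3 - <<'E'
import cv2,numpy as np
s=cv2.imread("pics/scene0.png");t=cv2.imread("pics/top0.png")
f=lambda i,x,y:cv2.resize(i[y:y+75,x:x+100],(400,300),interpolation=cv2.INTER_CUBIC)
cv2.imwrite("pics/crop1.png",np.vstack([np.hstack([f(t,180,218),f(t,330,213)]),np.hstack([f(s,215,268),f(s,307,193)])]))
E
```

```text
(no output)
```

View pics/crop1.png

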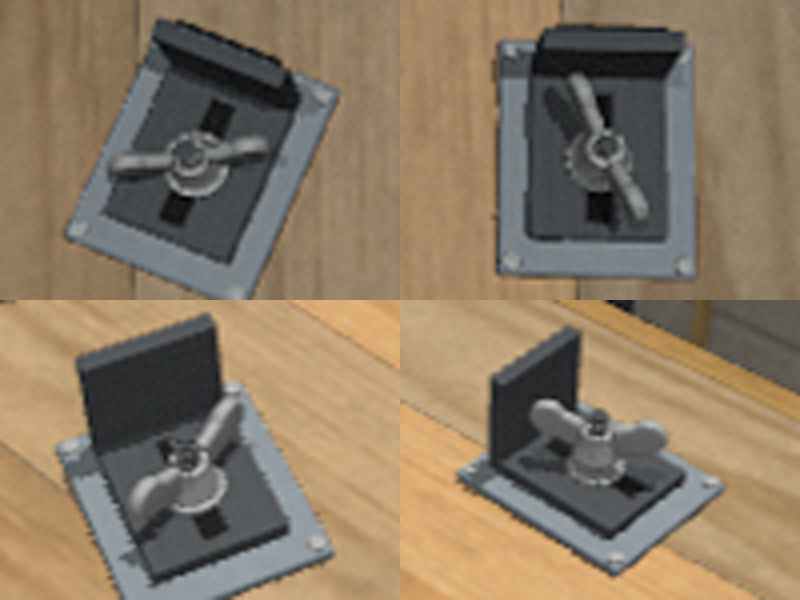

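```bash
cat > h.py <<'E'
from bench import *
import cv2,numpy as np
def ray(c,px,z):
    d=np.linalg.inv(c["R"])@np.array([(px[0]-c["cx"])/c["fx"],(px[1]-c["cy"])/c["fy"],1])
    o=-np.array(c["R"]).T@np.array(c["t"]); return o,d,o+d*(z-o[2])/d[2]
E
python3 - <<'E'
from h import *
c=camera("top");s=camera("scene")
print("stud top",ray(c,(381.2,249.2),.05)[2],"scene",ray(s,(356.5,221.5),.05)[2])
for a,b in(((471,0),(0,0)),): pass
cr=lambda x,y:(330+(x-400)/4,213+y/4)
print("wing tips z~.045",[ray(c,cr(*p),.047)[2].round(4) for p in((577,80),(640,215))])
im=c["color"].astype(int); hsv=cv2.cvtColor(c["color"],cv2.COLOR_RGB2HSV)
m=((im[:,:,2]>im[:,:,0]+8)&(im[:,:,2]>80)).astype(np.uint8)
for x0 in(190,345):
    mm=np.zeros_like(m); mm[215:300,x0:x0+75]=m[215:300,x0:x0+75]
    n,l,st,ce=cv2.connectedComponentsWithStats(mm); k=1+st[1:,4].argmax()
    pts=np.argwhere(l==k)[:,::-1].astype(np.float32)
    w=np.array([ray(c,p,.005)[2][:2] for p in pts])*1000
    r=cv2.minAreaRect(w.astype(np.float32)); print(x0,st[k],r,cv2.boxPoints(r).round(0).tolist())
E
```

```text
stud top [ 0.54707595 -0.30096142  0.05      ] scene [ 0.54704378 -0.30339516  0.05      ]
wing tips z~.045 [array([ 0.5771, -0.2906,  0.047 ]), array([ 0.5162, -0.315 ,  0.047 ])]
190 [196 229  68  66 990] ((545.9235229492188, -30.63931655883789), (88.64836120605469, 107.5686264038086), 66.65815734863281) [[479.0, -50.0], [578.0, -93.0], [613.0, -11.0], [514.0, 31.0]]
345 [355 224  49  58 972] ((550.3314819335938, -302.5416259765625), (87.3741226196289, 106.47750091552734), 87.61128234863281) [[495.0, -344.0], [602.0, -348.0], [605.0, -261.0], [499.0, -257.0]]
```

```bash
cat >> h.py <<'E'
AX=np.array([.5472,-.3026]); YAW=-2.4
def pose(rel,gap=0.,z=.030,r=.028,off=.0145,flip=-90):
    """hand behind (ccw of) a wing at stop angle rel (deg), gap deg further back"""
    t=np.radians(rel+gap+YAW); R=np.array([[np.cos(t),-np.sin(t)],[np.sin(t),np.cos(t)]])
    p=AX+R@np.array([r,off]); y=rel+gap+YAW+flip
    return [p[0],p[1],z],[np.pi,0,np.radians(y)]
E
python3 - <<'E'
from h import *
for f in(-90,90):
  for z in(.03,.12):
    for a in(38,80,120,170,200,220,232):
        q=ik(*pose(a,0,z,flip=f)); print(f,z,a,None if q is None else np.round(q,2))
E
```

```text
-90 0.03 38 [ 0.64  0.41 -0.28  1.69  0.12  1.07 -2.2 ]
-90 0.03 80 [ 0.73  0.38 -0.37  1.74  0.16  1.05 -1.48]
-90 0.03 120 [ 0.82  0.37 -0.44  1.76  0.18  1.05 -0.77]
-90 0.03 170 [ 0.93  0.4  -0.52  1.74  0.22  1.06  0.11]
-90 0.03 200 [ 0.96  0.44 -0.56  1.7   0.26  1.08  0.63]
-90 0.03 220 [ 0.94  0.45 -0.54  1.67  0.26  1.09  0.98]
-90 0.03 232 [ 0.95  0.47 -0.55  1.65  0.27  1.1   1.18]
-90 0.12 38 [ 0.66  0.33 -0.31  1.6   0.1   1.23 -2.18]
-90 0.12 80 [ 0.75  0.29 -0.39  1.65  0.12  1.22 -1.45]
-90 0.12 120 [ 0.82  0.28 -0.43  1.68  0.12  1.22 -0.73]
-90 0.12 170 [ 0.93  0.31 -0.51  1.65  0.16  1.22  0.16]
-90 0.12 200 [ 0.96  0.35 -0.55  1.61  0.19  1.24  0.68]
-90 0.12 220 [ 0.95  0.37 -0.55  1.59  0.2   1.24  1.03]
-90 0.12 232 [ 0.96  0.38 -0.56  1.57  0.21  1.25  1.22]
90 0.03 38 [ 0.89  0.46 -0.6   1.68  0.29  1.09  0.83]
90 0.03 80 [ 0.94  0.43 -0.63  1.73  0.28  1.08  1.57]
90 0.03 120 [ 1.35  0.65 -1.18  1.74  0.64  1.2   2.05]
90 0.03 170 [-0.33  0.57  1.07  1.78 -0.55  1.13 -2.44]
90 0.03 200 [ 0.67  0.38 -0.19  1.71  0.08  1.06 -2.38]
90 0.03 220 [ 0.69  0.41 -0.22  1.68  0.1   1.06 -2.04]
90 0.03 232 [ 0.7   0.42 -0.24  1.66  0.11  1.07 -1.84]
90 0.12 38 [ 0.89  0.37 -0.6   1.59  0.22  1.25  0.88]
90 0.12 80 [ 0.95  0.33 -0.64  1.65  0.21  1.23  1.62]
90 0.12 120 [ 1.36  0.5  -1.18  1.66  0.48  1.31  2.15]
90 0.12 170 [-0.34  0.43  1.07  1.7  -0.39  1.25 -2.55]
90 0.12 200 [ 0.69  0.3  -0.22  1.62  0.07  1.22 -2.37]
90 0.12 220 [ 0.71  0.33 -0.24  1.59  0.08  1.23 -2.03]
90 0.12 232 [ 0.72  0.34 -0.26  1.58  0.09  1.23 -1.83]
```

```bash
cat >> h.py <<'E'
def stroke(w0,w1,gap=18,z=.030,step=12,fmax=10):
    move_to(*pose(w0,gap,.10)); p,o=pose(w0,gap,z); move_linear(p,velocity=.08,ori=o)
    f0=np.array(get_ft_force()); print("down",np.round(get_position(),4),f0.round(1))
    a=w0+gap; log=[]
    while a>w1:
        a=max(w1,a-step); p,o=pose(a,0,z); move_linear(p,velocity=.025,ori=o)
        f=np.array(get_ft_force())-f0; log.append((int(a),f.round(1).tolist(),round(float(get_torque()[2]),2)))
        if np.linalg.norm(f)>fmax: print("FORCE"); break
    print(log,get_time_s()); return a
def back(a,gap=6,z=.030):
    p,o=pose(a,gap,z); move_linear(p,velocity=.05,ori=o)
    p=list(p);p[2]=.10; move_linear(p,velocity=.12)
def shot(n,x=355,y=223):
    out=[]
    for nm,u,v in(("top",330,213),("scene",307,193)):
        im=camera(nm)["color"][v:v+75,u:u+100,::-1]; out.append(cv2.resize(im,(400,300),interpolation=cv2.INTER_CUBIC))
    cv2.imwrite(n,np.hstack(out))
E
python3 - <<'E'
from h import *
gripper_to(0.0,20); print(get_width(),get_time_s())
a=stroke(204,160)
shot("pics/s1.png"); print(get_time_s())
E
```

```text
0.00046757690114518943 0.9667
down [ 0.5354 -0.3319  0.0306] [ 0.4 -1.1  0. ]
[(210, [-0.6, 1.4, -0.7], 0.03), (198, [-0.1, 0.9, -0.4], 0.02), (186, [0.0, 1.2, 0.1], 0.03), (174, [-1.5, 0.9, 0.2], -0.04), (162, [-1.7, 0.8, -0.1], 0.04), (160, [0.3, 0.8, 0.6], -0.01)] 6.0917
6.1917
```

View pics/s1.png

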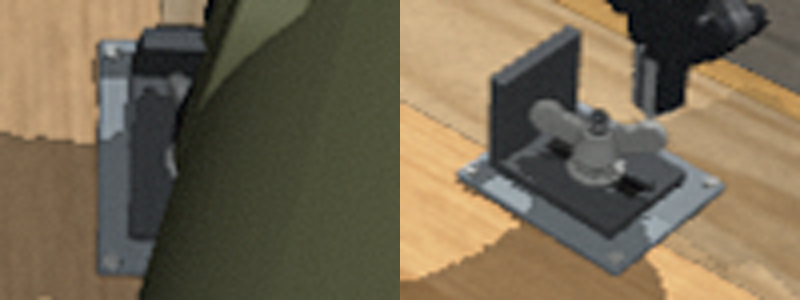

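```bash
python3 - <<'E'
from h import *
print(get_position(),get_tool_rot(),get_q(),get_width(),pose(160))
s=camera("scene"); 
def proj(X): x=s["R"]@np.array(X)+s["t"]; return x[0]/x[2]*s["fx"]+s["cx"],x[1]/x[2]*s["fy"]+s["cy"]
print(proj(get_position()),proj([AX[0],AX[1],.05]))
for z in(.03,.1,.15): print(ray(s,(307+260/4,193+110/4),z)[2])
cv2.imwrite("pics/s2.png",s["color"][:,:,::-1])
E
```

```text
[ 0.51578415 -0.30553807  0.02998063] [3.14154193e+00 6.14480089e-05 1.18121728e+00] [ 0.79015891  0.36761026 -0.35879692  1.74991365  0.14605635  1.05017581
 -0.00910665] 0.00010025528697328415 ([np.float64(0.5157871906017762), np.float64(-0.30533594694957084), 0.03], [3.141592653589793, 0, np.float64(1.1798425743481666)])
(np.float64(368.99601783349965), np.float64(235.02296533843406)) (np.float64(356.2007709262476), np.float64(221.65956058438655))
[ 0.53808463 -0.34700361  0.03      ]
[ 0.49223895 -0.27435878  0.1       ]
[ 0.45949203 -0.22246962  0.15      ]
```

View pics/s2.png

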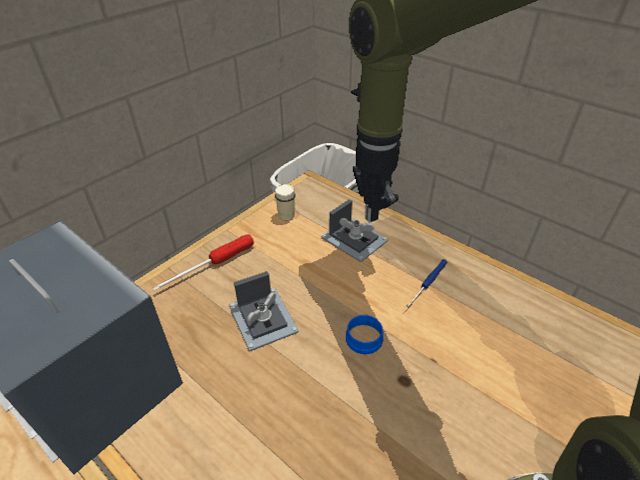

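```bash
python3 - <<'E'
from h import *
a=cv2.imread("pics/scene0.png");b=cv2.imread("pics/s2.png")
f=lambda i:cv2.resize(i[160:265,318:418],(400,420),interpolation=cv2.INTER_CUBIC)
cv2.imwrite("pics/s3.png",np.hstack([f(a),f(b)]))
E
```

```text
(no output)
```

View pics/s3.png

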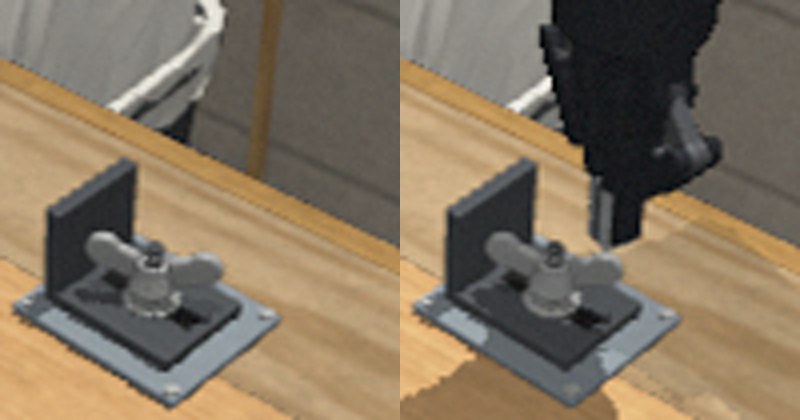

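```bash
python3 - <<'E'
from h import *
s=camera("scene")
def proj(X): x=s["R"]@np.array(X)+s["t"]; return np.round([x[0]/x[2]*s["fx"]+s["cx"],x[1]/x[2]*s["fy"]+s["cy"]],1)
p=get_position()
for z in(.05,.06,.07,.08): print(z,proj([p[0],p[1],z]))
move_linear([p[0],p[1],.10],velocity=.15)
T=[.47,-.40]; o=pose(160)[1]
move_to([*T,.06],o); f0=np.array(get_ft_force()); z=.02
move_linear([*T,z],velocity=.08)
shot("pics/s4.png"); cv2.imwrite("pics/s4f.png",camera("scene")["color"][:,:,::-1])
while z>-.05:
    f=np.array(get_ft_force())-f0
    if abs(f[2])>4: break
    z-=.004; move_linear([*T,z],velocity=.03)
print("contact cmd z",z,get_position(),f,get_time_s(),proj(T+[0.]),proj(T+[.02]))
move_linear([*T,.08],velocity=.15)
E
```

```text
0.05 [369.7 227.5]
0.06 [370.  223.6]
0.07 [370.4 219.7]
0.08 [370.8 215.7]
contact cmd z -0.04000000000000001 [ 0.47056478 -0.40043385 -0.03943098] [-0.66880337 -0.69140501  4.35226471] 12.4833 [411.5 232.4] [412.8 225.3]
```

```bash
sed -i 's/z=\.030/z=-.008/g; s/gap,\.10)/gap,.06)/; s/p\[2\]=\.10/p[2]=.06/' h.py; python3 - <<'E'
from h import *
a=stroke(204,140,step=15)
shot("pics/s5.png")
E
```

```text
down [ 0.5354 -0.3318 -0.0074] [-0.6  0.1  0.3]
[(207, [0.7, -0.7, 0.6], 0.03), (192, [1.1, -0.5, -0.3], 0.02), (177, [-0.2, -0.4, -0.3], -0.05), (162, [-0.1, -0.6, -0.2], 0.02), (147, [-0.1, -0.1, 0.1], 0.05), (140, [-0.1, -1.2, -0.6], -0.0)] 17.9833
```

View pics/s5.png

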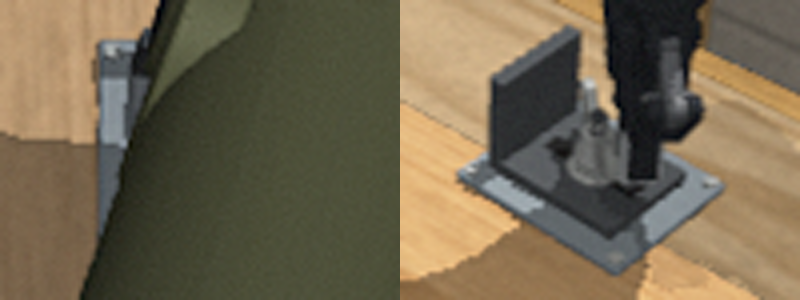

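```bash
sed -i 's/velocity=\.025/velocity=.045/; s/step=12/step=20/' h.py; cat >> h.py <<'E'
def push(a,w1,z=-.008,step=20,fmax=10):
    f0=np.array(get_ft_force()); log=[]
    while a>w1:
        a=max(w1,a-step); p,o=pose(a,0,z); move_linear(p,velocity=.045,ori=o)
        f=np.array(get_ft_force())-f0; log.append((int(a),f.round(1).tolist()))
        if np.linalg.norm(f)>fmax: print("FORCE"); break
    print(log,get_time_s()); return a
E
python3 - <<'E'
from h import *
a=push(140,42); print("err",np.round(np.array(get_position())-pose(a,0,-.008)[0],4))
back(a); print(get_time_s())
if a==42:
    a=stroke(222,42,gap=14); back(a); print(get_time_s())
    shot("pics/s6.png")
E
```

```text
[(120, [0.2, -0.5, 1.1]), (100, [-0.2, -0.6, 0.4]), (80, [-0.3, 0.5, 0.4]), (60, [-0.4, -0.3, -0.8]), (42, [-0.9, 0.4, 0.5])] 20.55
err [ 0.     -0.      0.0001]
21.525
down [ 0.5428 -0.3338 -0.0075] [-0.   0.2  0.2]
[(216, [-0.3, -0.6, -0.7], 0.03), (196, [-0.8, -0.3, -0.1], -0.0), (176, [-0.1, -0.5, 0.2], 0.01), (156, [0.0, 0.5, 0.0], -0.02), (136, [-0.8, -0.6, 0.1], 0.02), (116, [-0.2, -0.6, 0.9], -0.04), (96, [-0.0, 0.1, 0.9], -0.04), (76, [-0.6, -1.0, -0.8], -0.0), (56, [-0.1, -0.1, -0.8], 0.01), (42, [0.2, 0.5, 0.2], -0.01)] 29.8917
30.8667
```

View pics/s6.png

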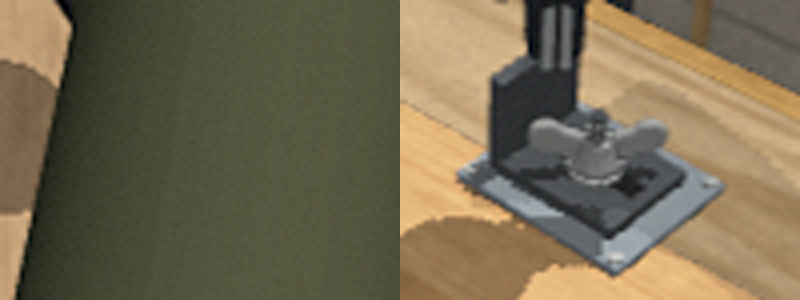

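```bash
python3 - <<'E'
from h import *
a=stroke(222,132,gap=14)
a=push(a,104,step=3,fmax=6); print(a)
back(a); p=get_position()
move_to([.45,-.42,.12],pose(160)[1]); print(get_time_s())
move_to([.25,-.5,.17],pose(160)[1])
shot("pics/s7.png"); cv2.imwrite("pics/s7t.png",camera("top")["color"][:,:,::-1]); print(get_time_s())
E
```

```text
down [ 0.5428 -0.3338 -0.0074] [ 0.5 -0.3 -0. ]
[(216, [-0.4, -0.3, -0.6], 0.05), (196, [0.0, 0.6, 1.2], -0.0), (176, [-0.8, -0.5, 0.0], 0.02), (156, [-0.8, 0.0, 0.8], 0.05), (136, [0.2, 0.6, -0.1], 0.04), (132, [-1.4, -0.2, -0.1], -0.01)] 37.325
FORCE
[(129, [0.2, -0.7, -0.8]), (126, [0.4, 0.3, -0.0]), (123, [1.0, -0.4, -0.2]), (120, [0.5, 0.9, -1.1]), (117, [-1.2, -0.9, 0.5]), (114, [-4.2, -1.1, 2.4]), (111, [-6.5, -2.8, 3.7])] 39.075
111
40.9917
42.025
```

View pics/s7.png

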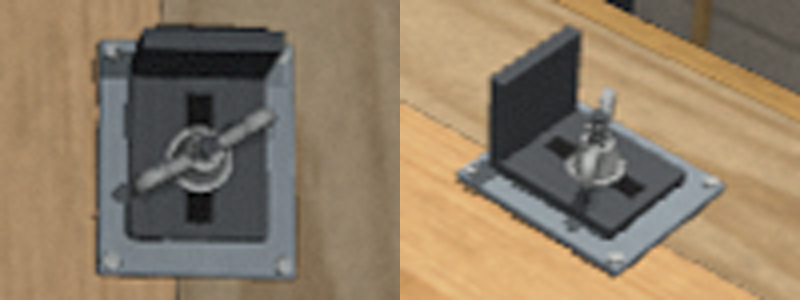

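```bash
python3 - <<'E'
from h import *
a=cv2.imread("pics/top0.png").astype(int);b=cv2.imread("pics/s7t.png").astype(int)
d=abs(a-b).max(2)>40
for n,(x,y,w,h) in dict(tight=(195,220,75,75),driver=(180,150,120,35),cart=(340,140,35,40),cap=(250,322,50,50),pick=(322,340,100,25)).items(): print(n,d[y:y+h,x:x+w].sum())
print(get_ft_force(),get_position()); sign_off()
E
```

```text
tight 0
driver 0
cart 0
cap 0
pick 0
[ 0.02590368 -0.19844346 -0.86408219] [ 0.25243318 -0.49861423  0.16970272]
the job is handed in; nothing more can be done
```

The loose nut, on the right-hand stop as seen from above, is fully home, and I handed the job in at about 42 s of the 69 s allowed. I pushed it round with the closed fingertips, always on one wing only, in three clockwise strokes totalling about 444°.

**Last checks**
- **End stop:** the force rose from about 1 N to 8 N as the hand reached the home angle, so I stopped there.
- **Wing angle:** in the final top view the wing line reads about 117.6° in the world frame. Home is 117.6° for this stop, allowing for its −2.4° yaw.
- **Other things:** the tight stop and all four loose things show no changed pixels against the first top view.
- **Hand:** it finished well clear, at (0.25, −0.50, 0.17), with under 1 N on the wrist.

**One disagreement:** the shut fingertips sit about 37 mm above the stated TCP. My first sweep therefore passed over the nut without touching it, which the picture showed. A light touch on bare table measured the offset, with 4.4 N at a reported z of −0.039 m. I lowered all later strokes by that amount.

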